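Knock the jammed fixture wedges loose and feed them into the blast cabinet

ROBOT

A 7-joint arm with a two-finger parallel gripper is mounted at the origin on a cart in front of the work surface, level with it; the furniture and walls round the work are solid. World frame = base frame: x ahead of the robot, y to its left, z up, the work surface at z = 0. Lengths are in m, angles in rad, forces in N, time in s.
With the tool pointing down it reaches from about 0.425 to 0.95 m from the base axis. Payload 4.7 kg.
Tool frame: the origin (TCP) lies at the very end of the fingers, on their centre line; the grasp point (between the pads) lies behind it (grasp_offset is the z of the grasp point in the tool frame, in m); z points along the fingers, y is the line along which they close (so a half turn about z gives the same grasp; the last joint's range is limited). The gripper opens to 85 mm and grips with 20 to 120 N. Pads are 22 mm wide; open, the fingers measure 114 mm over their backs; the gripper's body (76 mm by 85 mm) begins 54 mm behind the grasp point. The pads swing forward as they close: fully open they stand 13 mm farther back than shut.
Start: joints at [1.149, 0.469, -0.049, 1.532, 0.024, 1.141, -0.082], TCP at [0.258, -0.624, 0.231] pointing down, gripper open.
Joint ranges: [-2.59, 2.59], [-0.33, 1.99], [-1.39, 1.29], [0.1, 2.45], [-1.04, 4.18], [0.21, 1.99], [-2.66, 2.66]. Speed limits (rad/s): [2.57, 2.57, 3.14, 3.14, 3.14, 3.14, 3.14].

INTERFACE

Orientations are given as a unit quaternion [w, x, y, z].
In Python, from plant import get_state, read_camera, close_job, boxes_of, spot_point, grasp_offset gives the robot as it stands. The module is installed in compiled form; this text tells all that it offers.
- The arm moves only by the shell command python3 -m creep 'ROWS' [OPENING] [FORCE]. ROWS is JSON, a list of rows, each a list of 4 numbers: the shift along the tool's x, y, z in m, then the turn about the tool's z in degrees. In form: [[x, y, z, roll], ...]. A call has 1 to 10 rows; each row is the pose to reach, as a shift and turn from the pose commanded when the call began, along the tool's axes at that moment; what a row does not reach only later rows make up. A row lasts 1/10 s, in which the tool goes at most 50 mm and 8.59 degrees, less where a joint would pass 70% of its speed; a pose out of reach is approached as far as the arm can. A call with a gripper value outside its range is refused whole. OPENING is the opening, from 0 (shut) to 1 (fully open), set as the call begins (- or left out, the last holds). The fingers move at their own pace and stop on an object; FORCE is the grip in N (left out, the last holds). Time passes only in rows, so rows that repeat a pose let the fingers close. It gives the time, the measured TCP pose, the force, the opening and the grip force at its end, in the units of the state.
- get_state(): the state, without advancing time (a new reading comes with each control period).
- read_camera(name): name is "scene" or "top" or "wrist"; returns a dict with "color" (400x640x3 uint8, red, green, blue), "mtx" (3x3 intrinsics, pixels), "R" (3x3) and "t" (3): a world point X has camera coordinates R X + t. Camera axes: x right, y down, z forward; pixel columns grow to the right and rows downward; lengths in m; the calibration is good to about 2 mm. The wrist camera is an equidistant fisheye: a pixel r from the principal point sees the ray r / f radians off the axis. A picture is of the moment at which its call begins. There is no depth.
- close_job(): hands the job in; it is judged then, once.
Trained networks look in a picture, given as the dict that the camera call returned (one of the last four; its "shot" number tells which), for a name from the list of things; names that differ only in an ending like _2 or _b are one class to them, and where a whole thing is asked for, a point or a joint stands for the part that bears it (a point fixed in the world has none). Each returns a list of dicts, best first, with "score" (0 to 1); they miss things now and then, are a little off and sometimes report something else, mostly with a low value. They report only what shows in the picture. A call takes as long as a camera call.
- boxes_of(picture, target): "extent" ([left, top, right, bottom] in pixels, round what is visible of it).
- spot_point(picture, target): "pixel" ([row, column] in pixels: a listed point, or the origin of a listed thing).
The state is a dict: "time": time; "joints": joint angles; "qvel": joint speeds; "joint_efforts": joint torques, N m; "ee_pos": TCP position; "tool_rot": TCP orientation; "contact_force": force on the tool from outside, world axes, zero at the start; "torque": the same for the moment, N m; "finger_gap": opening from 0.0 (shut) to 1.0 (fully open); "gripper_force": force on a finger pad.
Only numpy, scipy, OpenCV 4.12 (cv2) and the standard library are available. Lean on these libraries where they do the work, as an engineer would, in place of code of your own. Each camera call takes 0.05 s, during which the arm holds its last target. There are 200 camera calls.

TASK

The taper wedges of the welding fixture are jammed with spatter and have to go into the blast cabinet for cleaning. Take the pine block and knock every wedge that is in the fixture loose with it, striking the narrow end; do not touch a wedge with the fingers while it is still tight. Then draw each loosened wedge out from under the hold-down bar and lift it off, push them all from the loading shelf through the spring flap so that they drop inside and the flap shuts behind them, and lay the block down on the bench again without disturbing the other things lying there.

Things in the scene. Friction and masses are not known exactly. Their poses are not given: they have to be found in the camera images.
- fixture: Welding fixture, screwed down: steel plate 270 x 205 mm, 10 mm thick (x -135 to 135, y -115 to 90 mm), three wedge clamps side by side. Origin on the bench, z up. Wedges slide along its y axis: narrow ends stick out at +y, they come out at -y. Rails, spring jaws and clamped square tubes (these stay) run from y = -60 to 40 mm, to 36.5 mm above the bench.
- hold_down (a point): Middle of the underside of the hold-down bar bolted right across the three slots, at fixture y = 16 mm, 36.5 mm above the bench (2.5 mm over the wedges). The bar is 28 mm wide (fixture y 2 to 30 mm); its bolt heads reach 49 mm above the bench.
- seat_1 (a point): Seat of wedge_1 on the plate, fixture x = -100, y = 10 mm: where its origin lies while jammed, axes as the fixture's. The wide end is then flush with the rail ends, the narrow end sticks out 40 mm. A push of 15 to 25 N on the narrow end towards fixture -y moves it; after 30 mm the spring jaw stops following and it is loose. A block wider than the slot drives it 40 mm at most, then meets the rails.
- seat_2 (a point): Seat of wedge_2, the same at fixture x = -20 mm. A driven wedge sticks out beyond the rails at fixture -y, where it can be gripped across its width, and slides level on the plate, whose end is at fixture y = -115 mm. It can be lifted only once its narrow end is out from under the bar: 80 mm or more from its seat.
- seat_3 (a point): Seat of wedge_3, the same at fixture x = 60 mm.
- wedge_1: Dark steel taper wedge, 140 mm long, 24 mm high, 34 mm wide at one end, 20 mm at the other, 0.3 kg; may be absent. Origin: middle of its underside; y axis along its length towards the narrow end (-70 to 70 mm), z up. Face x = -13.5 mm is straight, the other slopes (x = 13.5 mm at the middle). Starts jammed in its seat between a rail and a spring jaw, y along the fixture's.
- wedge_2: Wedge like wedge_1, starting in the middle seat; may be absent.
- wedge_3: Wedge like wedge_1, starting in the seat farthest along fixture +x; may be absent.
- pine_block: Sawn pine block, 46 x 92 x 34 mm, 70 g, lying loose on the bench to the left of the fixture. Origin: middle of its underside; y axis along its 92 mm length, z up. Gripped across its 46 mm width 20 mm behind its middle, its front end reaches 66 mm ahead of the grip.
- cabinet: Small grey blast cabinet, fixed. Origin on the bench below the sill, in the flap's plane, mid-width; +x is the way in, z up. Opening 170 mm wide, 42 mm high (90 to 132 mm above the bench); lintel and hood up to 149 mm, behind x = 58 mm up to 212 mm. Behind the sill a slippery chute (40 degrees) leads down to the back; the inside is x 2 to 163, y -85 to 85 mm.
- shelf_middle (a point): Middle of the level loading shelf's upper face, 104 mm before the flap, axes as the cabinet's. The shelf is 208 mm long (cabinet x -208 to 0), 90 mm above the bench, 170 mm wide between side lips 10 mm high: three wedges lie on it one behind another, each across the way in.
- sill (a point): Middle of the sill, the shelf's inner edge under the flap, 90 mm above the bench. What is pushed past it with its middle falls inside.
- flap (a joint): Spring dust flap in the opening, hinged along its top edge: 0 = shut, grows as it swings inward, to 1.55 rad. It yields to 1 to 3 N and shuts by itself behind what has gone through.
- grease_tin: Flat round tin, 66 mm across, 26 mm high, on the bench beyond the loading shelf; leave alone. Origin: middle of its underside.
- tape_measure: Black pocket tape measure, 80 x 72 x 34 mm, lying on the bench on the robot's side of the cabinet; leave alone. Origin: middle of its underside.
- spanner_13: Open-ended spanner, 149 mm long, 8 mm high, lying flat on the bench beyond the pine block; leave alone. Origin: middle of its underside.

How it is judged:
On the way, in this order (a step that is already met when the one before it is completed fails the run):
1. every wedge in the fixture has been knocked loose (25 mm or more from its seat) (distance between wedge_1 and seat_1 above 0.025 m and distance between wedge_2 and seat_2 above 0.025 m and distance between wedge_3 and seat_3 above 0.025 m), for 0.2 s.
2. every wedge has gone over the sill into the blast cabinet (x of wedge_1 in the frame of cabinet between 0.004 and 0.165 m and y of wedge_1 in the frame of cabinet between -0.09 and 0.09 m and z of each of wedge_1, wedge_2, wedge_3 in the frame of cabinet below 0.085 m and x of wedge_2 in the frame of cabinet between 0.004 and 0.165 m and y of wedge_2 in the frame of cabinet between -0.09 and 0.09 m and x of wedge_3 in the frame of cabinet between 0.004 and 0.165 m and y of wedge_3 in the frame of cabinet between -0.09 and 0.09 m), for 0.2 s.
At the end, for the whole second after the job is handed in: All wedges lie at rest inside the blast cabinet below the sill, the flap is shut (under 0.08 rad), and the pine block lies at rest on the bench (on any of its long faces, not on the shelf or the fixture) (all of step 2 and linear speed of each of wedge_1, wedge_2, wedge_3, pine_block below 0.02 m/s and value of joint flap below 0.08 rad and height (world z) of pine_block below 0.03 m); the robot touches nothing.
It fails at once if a wedge is touched with the fingers while it is still tight (within 20 mm of its seat) ((distance between wedge_1 and seat_1 below 0.02 m and contact force between the fingers and wedge_1 above 1 N) or (distance between wedge_2 and seat_2 below 0.02 m and contact force between the fingers and wedge_2 above 1 N) or (distance between wedge_3 and seat_3 below 0.02 m and contact force between the fingers and wedge_3 above 1 N)).
It fails at once if the tin, the tape measure or the spanner is moved more than 3 cm (distance of any of grease_tin, tape_measure, spanner_13 from where it was at the start of the episode above 0.03 m).
Of wedge_1, wedge_2, wedge_3 only 2 to 3 are there at a start; the rules pass over those that are not, and their reading is None.
At some moment in a run one of pine_block may be knocked a few centimetres aside while the robot is not near it.
Once in a run the grip may slacken for a moment while it holds something.
It also fails if it takes over 210 s, if anything falls off the work surface, if the arm or the gripper's body presses on something with over 40 N, if the wrist force passes 120 N, or if a joint passes its speed limit or range.

## Working session

There is one attempt and no reset: what is moved stays moved. The work goes in short steps, Python scripts to look and compute and a shell command to move; the robot and the scene stay as the last step left them, time stands still between calls to the robot, and variables do not carry over. Pictures are saved under pics/ and viewed, at most 17 in all, crops included, and the job is handed in when it is done.

```bash
mkdir -p pics
cat > h.py <<'E'
import numpy as np, cv2
from plant import *
from scipy.spatial.transform import Rotation as Ro
def st():
    s=get_state(); q=s["tool_rot"]; R=Ro.from_quat([q[1],q[2],q[3],q[0]]).as_matrix()
    return s,np.array(s["ee_pos"]),R
def ray(p,px):  # px row,col
    K=np.array(p["mtx"]);R=np.array(p["R"]);t=np.array(p["t"])
    u=(px[1]-K[0,2])/K[0,0];v=(px[0]-K[1,2])/K[1,1]
    d=np.array([u,v,1.])
    if p.get("fish"):
        th=np.hypot(u,v); d=np.array([u/th*np.sin(th),v/th*np.sin(th),np.cos(th)]) if th>1e-9 else d
    return -R.T@t,R.T@d
def onz(p,px,z):
    c,d=ray(p,px); return c+d*(z-c[2])/d[2]
def proj(p,X):
    K=np.array(p["mtx"]);c=np.array(p["R"])@np.array(X)+np.array(p["t"])
    if p.get("fish"):
        r=np.hypot(c[0],c[1]);th=np.arctan2(r,c[2]);u,v=c[0]/r*th,c[1]/r*th
    else: u,v=c[0]/c[2],c[1]/c[2]
    return K[1,1]*v+K[1,2],K[0,0]*u+K[0,2]
def cam(n,save=None):
    p=read_camera(n); p["fish"]=n=="wrist"
    if save: cv2.imwrite(f"pics/{save}.png",p["color"][:,:,::-1])
    return p
E
python3 - <<'E'
from h import *
np.set_printoptions(precision=3,suppress=True)
s,e,R=st(); print(e,R,grasp_offset if not callable(grasp_offset) else grasp_offset())
Z=dict(fixture=0,hold_down=.0365,seat_1=.01,seat_2=.01,seat_3=.01,wedge_1=.01,pine_block=0,cabinet=0,shelf_middle=.09,sill=.09,grease_tin=0,tape_measure=0,spanner_13=0)
for n in("scene","top"):
    p=cam(n,n+"0"); print(n,-np.array(p["R"]).T@p["t"])
    for k,z in Z.items():
        for d in spot_point(p,k)[:3]: print(k,round(d["score"],2),np.round(d["pixel"]),onz(p,d["pixel"],z))
E
```

```text
[ 0.258 -0.623  0.23 ] [[ 0.924  0.383 -0.001]
 [ 0.383 -0.924  0.002]
 [-0.    -0.002 -1.   ]] -0.0187
scene [0.154 0.759 0.748]
fixture 0.74 [249. 289.] [0.532 0.143 0.   ]
hold_down 0.98 [245. 283.] [0.536 0.165 0.036]
seat_1 0.83 [250. 293.] [0.516 0.151 0.01 ]
seat_1 0.75 [247. 263.] [0.597 0.175 0.01 ]
seat_1 0.62 [255. 318.] [0.444 0.135 0.01 ]
seat_2 0.83 [250. 293.] [0.516 0.151 0.01 ]
seat_2 0.75 [247. 263.] [0.597 0.175 0.01 ]
seat_2 0.62 [255. 318.] [0.444 0.135 0.01 ]
seat_3 0.83 [250. 293.] [0.516 0.151 0.01 ]
seat_3 0.75 [247. 263.] [0.597 0.175 0.01 ]
seat_3 0.62 [255. 318.] [0.444 0.135 0.01 ]
wedge_1 0.87 [244. 264.] [0.599 0.166 0.01 ]
wedge_1 0.8 [252. 323.] [0.439 0.119 0.01 ]
wedge_1 0.57 [251. 292.] [0.516 0.152 0.01 ]
pine_block 0.68 [308. 274.] [0.468 0.329 0.   ]
cabinet 0.72 [188. 279.] [ 0.709 -0.099  0.   ]
cabinet 0.71 [169. 342.] [ 0.559 -0.306  0.   ]
cabinet 0.47 [248. 285.] [0.544 0.145 0.   ]
shelf_middle 0.58 [166. 342.] [ 0.516 -0.191  0.09 ]
sill 0.66 [149. 341.] [ 0.563 -0.298  0.09 ]
grease_tin 0.66 [188. 282.] [ 0.696 -0.1    0.   ]
tape_measu
[... 529 characters left out ...]
at_3 0.95 [212. 285.] [0.52  0.155 0.01 ]
seat_3 0.66 [198. 280.] [0.573 0.173 0.01 ]
seat_3 0.59 [233. 290.] [0.443 0.135 0.01 ]
wedge_1 0.77 [195. 277.] [0.586 0.185 0.01 ]
wedge_1 0.76 [235. 290.] [0.434 0.137 0.01 ]
wedge_1 0.51 [211. 286.] [0.524 0.151 0.01 ]
pine_block 0.68 [221. 238.] [0.488 0.332 0.   ]
cabinet 0.58 [197. 404.] [ 0.573 -0.297  0.   ]
shelf_middle 0.93 [207. 384.] [ 0.527 -0.2    0.09 ]
sill 0.94 [200. 410.] [ 0.551 -0.292  0.09 ]
sill 0.39 [238. 290.] [0.422 0.13  0.09 ]
grease_tin 0.75 [164. 349.] [ 0.702 -0.091  0.   ]
tape_measure 0.58 [252. 402.] [ 0.368 -0.279  0.   ]
spanner_13 0.47 [196. 218.] [0.584 0.406 0.   ]
spanner_13 0.19 [208. 288.] [0.535 0.145 0.   ]
```

Run:
```python
import cv2
a=cv2.imread("pics/top0.png")[120:300,190:470]; cv2.imwrite("pics/topc.png",cv2.resize(a,None,fx=2.85,fy=2.85,interpolation=cv2.INTER_CUBIC))
```

```text
(no output)
```

View pics/scene0.png

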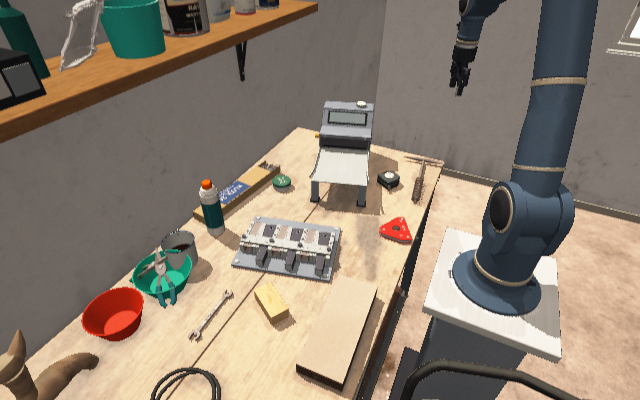

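View pics/topc.png

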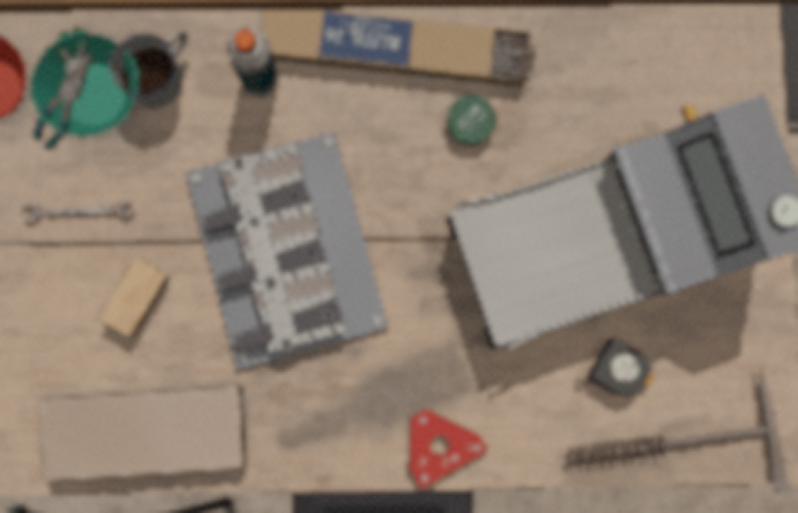

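The scene shows all three wedges in the fixture: dark narrow ends at crop (220,215), (228,268) and (245,325). The pine block is at crop (135,298) and the empty shelf at about (550,255). Next I'll fit the fixture, shelf and block poses from corners.

```bash
cat >> h.py <<'E'
def to(x,y,z,yaw=None,tip=True):
    """print row (tool axes) to bring TCP to world x,y,z, tool x-axis yaw (deg, mod 180 chosen nearest)"""
    s,e,R=st(); d=R.T@(np.array([x,y,z])-e); cur=np.degrees(np.arctan2(R[1,0],R[0,0])); roll=0
    if yaw is not None:
        roll=-((yaw-cur+90)%180-90)   # z down: +roll lowers world yaw
    print("cur",np.round(e,4),"yaw %.1f"%cur,"row [%.4f,%.4f,%.4f,%.1f]"%(*d,roll),"j7 %.2f"%s["joints"][6])
def fit(model,pts):
    m=np.array(model);w=np.array(pts)[:,:2]; mc,wc=m.mean(0),w.mean(0)
    a=m-mc;b=w-wc; th=np.arctan2((a[:,0]*b[:,1]-a[:,1]*b[:,0]).sum(),(a*b).sum()); c,s=np.cos(th),np.sin(th);Rm=np.array([[c,-s],[s,c]])
    o=wc-Rm@mc; return o,np.degrees(th),np.round(np.linalg.norm((Rm@m.T).T+o-w,axis=1),4)
E
python3 - <<'E'
from h import *
np.set_printoptions(precision=3,suppress=True)
p=cam("top")
f=lambda c,r:(120+(r-1)/2.85,190+(c-1)/2.85)
P=lambda L,z:[onz(p,f(*q),z) for q in L]
print("fix",fit([[.135,.09],[.135,-.115],[-.135,-.115],[-.135,.09]],P([(189,175),(333,138),(385,326),(241,369)],.01)))
print("seats",fit([[-.1,.01],[-.02,.01],[.06,.01]],[[.443,.135],[.52,.154],[.592,.174]]))
a=P([(452,215),(492,347)],.10);b=P([(612,158),(665,292)],.149);print("shelf",a,"hood front",b, np.degrees(np.arctan2(*(a[1]-a[0])[[0,1]][::-1])))
B=P([(136,260),(167,276),(129,337),(102,322)],.034);print("block",np.mean(B,0),B)
print("box top",P([(40,395),(240,388)],.04))
to(.45,-.15,.3,0)
E
python3 -m creep '[[0,0,-0.07,0]]' 1; python3 -m plant 2>/dev/null | head -1
```

```text
fix (array([0.533, 0.146]), np.float64(15.001121354202132), array([0.005, 0.007, 0.008, 0.006]))
seats (array([0.54, 0.15]), np.float64(14.667824903700053), array([0.002, 0.002, 0.004]))
shelf [array([ 0.569, -0.075,  0.1  ]), array([ 0.407, -0.12 ,  0.1  ])] hood front [array([ 0.628, -0.263,  0.149]), array([ 0.468, -0.319,  0.149])] -164.43698672208342
block [0.474 0.328 0.034] [array([0.524, 0.326, 0.034]), array([0.503, 0.286, 0.034]), array([0.426, 0.333, 0.034]), array([0.445, 0.368, 0.034])]
box top [array([0.354, 0.443, 0.04 ]), array([0.36 , 0.191, 0.04 ])]
cur [ 0.258 -0.624  0.231] yaw 22.5 row [0.3583,-0.3642,-0.0687,22.5] j7 -0.08
time: 1.55
ee_pos: [0.2566, -0.6199, 0.274]
tool_rot: [-0.008, 0.981, 0.195, -0.002]
contact_force: [-0.2, -1.1, -0.8]
finger_gap: 0.999
gripper_force: 0.0
```

```bash
python3 -m creep '[[0.358,-0.364,-0.02,-64],[0.358,-0.364,-0.02,-64],[0.358,-0.364,-0.02,-64],[0.358,-0.364,-0.02,-64],[0.358,-0.364,-0.02,-64],[0.358,-0.364,-0.02,-64],[0.358,-0.364,-0.02,-64],[0.358,-0.364,-0.02,-64],[0.358,-0.364,-0.02,-64],[0.358,-0.364,-0.02,-64]]'
python3 - <<'E'
from h import *
to(.48,.30,.27,150.6)
E
```

```text
time: 2.55
ee_pos: [0.4461, -0.1586, 0.3014]
tool_rot: [0.001, 0.728, 0.685, 0.0]
contact_force: [0.8, 0.0, 0.1]
finger_gap: 1.0
gripper_force: 0.0
cur [ 0.4461 -0.1586  0.3014] yaw 86.5 row [0.4598,0.0057,0.0310,-64.1] j7 0.13
```

```bash
python3 -m creep '[[0.46,0.006,0.03,-64],[0.46,0.006,0.03,-64],[0.46,0.006,0.03,-64],[0.46,0.006,0.03,-64],[0.46,0.006,0.03,-64],[0.46,0.006,0.03,-64],[0.46,0.006,0.03,-64],[0.46,0.006,0.03,-64],[0.46,0.006,0.03,-64],[0.46,0.006,0.03,-64]]'; python3 -m creep '[[0,0,0,0],[0,0,0,0]]' >/dev/null;  python3 - <<'E'
from h import *
np.set_printoptions(precision=4,suppress=True)
p=cam("wrist","w1"); print(-np.array(p["R"]).T@p["t"])
for k,z in dict(fixture=0,hold_down=.0365,seat_1=.01,wedge_1=.01,pine_block=0,spanner_13=0).items():
    for d in spot_point(p,k)[:3]: print(k,round(d["score"],2),np.round(d["pixel"]),onz(p,d["pixel"],z))
to(.48,.3,.27)
E
```

```text
time: 3.55
ee_pos: [0.4778, 0.3047, 0.2709]
tool_rot: [-0.001, 0.251, 0.968, 0.002]
contact_force: [1.2, -0.6, 0.1]
finger_gap: 1.002
gripper_force: 0.0
[0.4119 0.3358 0.4147]
hold_down 0.62 [252. 258.] [0.5318 0.1641 0.0365]
hold_down 0.3 [270. 290.] [0.5773 0.1885 0.0365]
seat_1 0.64 [201. 206.] [0.4359 0.1279 0.01  ]
seat_1 0.61 [152. 344.] [0.4739 0.331  0.01  ]
seat_1 0.6 [272. 284.] [0.5877 0.1687 0.01  ]
wedge_1 0.86 [270. 288.] [0.5876 0.1751 0.01  ]
wedge_1 0.68 [239. 246.] [0.5139 0.1481 0.01  ]
wedge_1 0.64 [202. 209.] [0.4398 0.1318 0.01  ]
pine_block 0.92 [151. 345.] [0.4754 0.3336 0.    ]
pine_block 0.45 [268.  52.] [ 0.3613 -0.3112  0.    ]
spanner_13 0.64 [199. 429.] [0.5941 0.4083 0.    ]
cur [0.4801 0.2973 0.2711] yaw 150.4 row [0.0015,0.0023,0.0011,0.0] j7 0.14
```

View pics/w1.png

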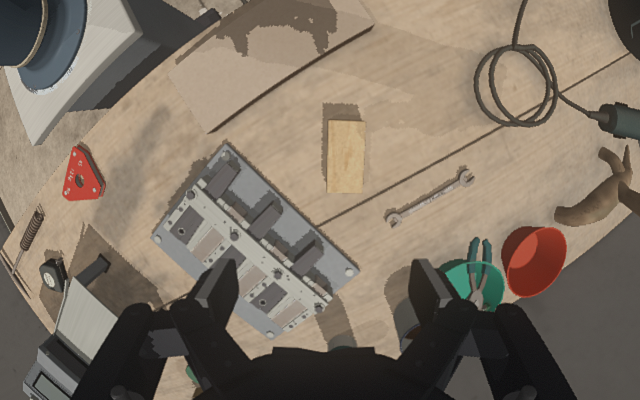

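The wrist view shows the block top at about (328–364, 121–192), nearly aligned with the tool, and three wedge narrow ends at (222,180), (265,215) and (303,255).

Run:
```python
from h import *
np.set_printoptions(precision=4,suppress=True)
p=cam("wrist")
P=lambda L,z:[onz(p,(r,c),z) for c,r in L]
B=P([(328,121),(364,121),(362.5,192),(327,191)],.034)
o=np.mean(B,0); ax=(B[0]+B[1]-B[2]-B[3]);print("block",o,np.degrees(np.arctan2(ax[1],ax[0])),np.linalg.norm(B[0]-B[1]),np.linalg.norm(B[1]-B[2]))
print("fix",fit([[.135,.09],[.135,-.115],[-.135,-.115],[-.135,.09]],P([(358,271),(273,338),(152,237),(228,141)],.01)))
a=np.radians(150.5);x,y=o[0]+.02*np.cos(a),o[1]+.02*np.sin(a)
print(x,y); to(x,y,.1); to(x,y,.010)
for n in (1,2,3): print(n,[np.round(proj(p,q)) for q in ()])
```

```text
block [0.4768 0.3314 0.034 ] 150.2644905272856 0.04407771803378367 0.0903686161950508
fix (array([0.5348, 0.1515]), np.float64(14.540151945698964), array([0.0062, 0.0039, 0.0037, 0.0013]))
0.45941452701810503 0.3412278262614648
cur [0.48   0.2976 0.2711] yaw 150.4 row [0.0396,0.0278,0.1710,0.0] j7 0.14
cur [0.48   0.2976 0.2711] yaw 150.4 row [0.0396,0.0278,0.2610,0.0] j7 0.14
1 []
2 []
3 []
```

```bash
python3 -m creep '[[0.0396,0.0278,0.05,0],[0.0396,0.0278,0.1,0],[0.0396,0.0278,0.15,0],[0.0396,0.0278,0.2,0],[0.0396,0.0278,0.23,0],[0.0396,0.0278,0.25,0],[0.0396,0.0278,0.264,0],[0.0396,0.0278,0.264,0],[0.0396,0.0278,0.264,0]]'; python3 -m creep '[[0,0,0,0],[0,0,0,0],[0,0,0,0],[0,0,0,0],[0,0,0,0],[0,0,0,0],[0,0,0,0],[0,0,0,0]]' 0 100; python3 -m creep '[[0,0,-0.02,0],[0,0,-0.05,0],[0,0,-0.1,0],[0,0,-0.1,0],[0,0,-0.1,0],[0,0,-0.1,0]]';python3 - <<'E'
from h import *
to(.45,.33,.1,104.6)
p=cam("wrist","w2")
print([(round(d["score"],2),np.round(d["extent"])) for d in boxes_of(p,"pine_block")])
E
```

```text
time: 5.05
ee_pos: [0.4596, 0.3428, 0.0079]
tool_rot: [0.0, 0.255, 0.967, 0.001]
contact_force: [0.8, -0.8, 0.3]
finger_gap: 1.001
gripper_force: 0.0
time: 5.85
ee_pos: [0.4599, 0.343, 0.0085]
tool_rot: [0.001, 0.255, 0.967, 0.001]
contact_force: [0.0, 0.2, 6.6]
finger_gap: 0.516
gripper_force: 102.3
time: 6.45
ee_pos: [0.4585, 0.341, 0.106]
tool_rot: [-0.0, 0.255, 0.967, -0.001]
contact_force: [-0.5, -1.2, -0.4]
finger_gap: 0.518
gripper_force: 101.5
cur [0.4585 0.341  0.106 ] yaw 150.5 row [0.0020,-0.0138,0.0060,45.9] j7 -0.10
[(0.75, array([270., 213., 378., 354.]))]
```

View pics/w2.png

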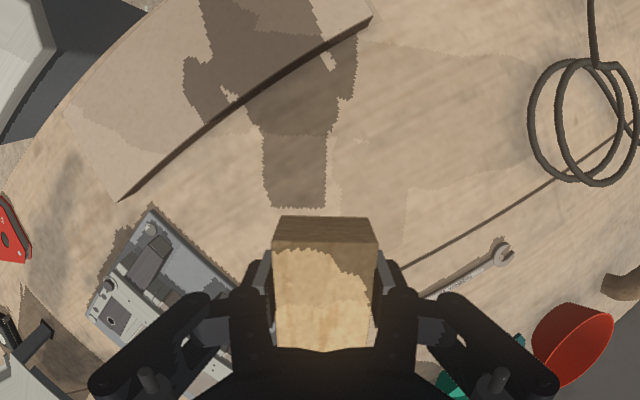

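The block is gripped squarely, with its back end at rows 215–245. Next I'll work out the strike positions.

```bash
cat >> h.py <<'E'
FX,FY,FA=.535,.149,14.7
def F(x,y):
    a=np.radians(FA);return FX+x*np.cos(a)-y*np.sin(a),FY+x*np.sin(a)+y*np.cos(a)
def inF(e):
    a=np.radians(FA);d=np.array(e)[:2]-[FX,FY];return np.round([d[0]*np.cos(a)+d[1]*np.sin(a),-d[0]*np.sin(a)+d[1]*np.cos(a)],4)
E
python3 - <<'E'
from h import *
to(*F(.0565,.185),.1,104.7); print(F(.0565,.185))
E
```

```text
cur [0.4583 0.3411 0.1054] yaw 150.5 row [-0.0729,0.0426,0.0052,45.8] j7 -0.10
(np.float64(0.5427054082836481), np.float64(0.3422818581325787))
```

```bash
python3 -m creep '[[-0.073,0.0426,0.005,46],[-0.073,0.0426,0.005,46],[-0.073,0.0426,0.005,46],[-0.073,0.0426,0.005,46],[-0.073,0.0426,0.005,46],[-0.073,0.0426,0.005,46],[-0.073,0.0426,0.005,46],[-0.073,0.0426,0.005,46]]' >/dev/null; python3 -m creep '[[0,0,0.04,0],[0,0,0.0775,0],[0,0,0.0775,0],[0,0,0.0775,0],[0,0,0.0775,0]]';python3 - <<'E'
from h import *
to(*F(.0565,.185),.0225,104.7); s,e,R=st();print(inF(e))
p=cam("scene")
cv2.imwrite("pics/s2.png",cv2.resize(p["color"][190:310,200:360,::-1],None,fx=4.8,fy=4.8,interpolation=cv2.INTER_CUBIC))
E
```

```text
time: 7.85
ee_pos: [0.5445, 0.3444, 0.0263]
tool_rot: [0.0, 0.612, 0.791, 0.002]
contact_force: [0.1, 0.9, -0.0]
finger_gap: 0.519
gripper_force: 101.7
cur [0.5445 0.3444 0.0263] yaw 104.5 row [-0.0016,-0.0023,0.0038,-0.2] j7 -0.75
[0.0588 0.1866]
```

View pics/s2.png

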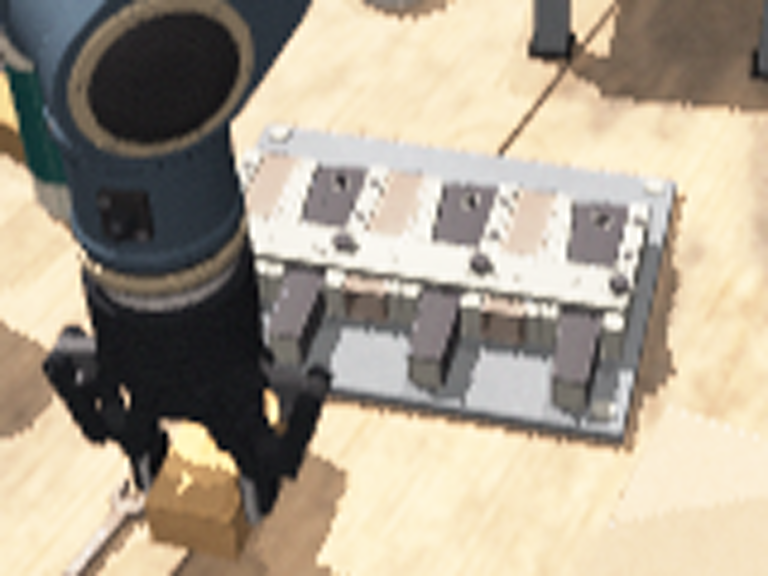

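The scene crop shows the block low, in line behind wedge_3. Narrow-end tops are at crop (572,378), (428,357) and (288,335), so I'll check the fixture pose against them.

Run:
```python
from h import *
p=cam("scene")
for c,r in((572,378),(428,357),(288,335)): print(inF(onz(p,(190+r/4.8,200+c/4.8),.034)))
for c,r in((148,525),(238,545),): print("blk back bottom",inF(onz(p,(190+r/4.8,200+c/4.8),.018)))
for c,r in((160,458),(240,480)): print("blk back top",inF(onz(p,(190+r/4.8,200+c/4.8),.052)))
```

```text
[-0.1063  0.077 ]
[-0.0274  0.0784]
[0.0515 0.0787]
blk back bottom [0.0861 0.2003]
blk back bottom [0.038  0.2024]
blk back top [0.0813 0.1844]
blk back top [0.038 0.189]
```

```bash
python3 -m creep '[[-0.02,-0.006,0.002,0],[-0.035,-0.006,0.002,0],[-0.042,-0.006,0.002,0],[-0.047,-0.006,0.002,0],[-0.052,-0.006,0.002,0]]'; python3 -m creep '[[-0.005,0,0,0],[-0.01,0,0,0],[-0.015,0,0,0],[-0.02,0,0,0],[-0.023,0,0,0],[-0.023,0,0,0]]';python3 - <<'E'
from h import *
s,e,R=st();print(inF(e))
E
```

```text
time: 8.45
ee_pos: [0.5485, 0.3001, 0.0246]
tool_rot: [-0.004, 0.611, 0.792, 0.006]
contact_force: [-5.3, 13.5, -0.8]
finger_gap: 0.517
gripper_force: 101.7
time: 9.05
ee_pos: [0.5576, 0.269, 0.0231]
tool_rot: [0.001, 0.613, 0.79, 0.001]
contact_force: [0.6, 2.9, 0.2]
finger_gap: 0.517
gripper_force: 101.8
[0.0523 0.1103]
```

```bash
python3 -m creep '[[-0.003,0,0,0],[-0.003,0,0,0],[0.03,0,0,0],[0.06,0,0,0],[0.06,-0.04,0,0],[0.06,-0.08,0,0],[0.06,-0.08,0,0],[0.06,-0.08,0,0]]'; python3 -m creep '[[-0.01,0,0,0],[-0.018,0,0,0],[-0.024,0,0,0],[-0.03,0,0,0],[-0.035,0,0,0],[-0.04,0,0,0],[-0.045,0,0,0],[-0.05,0,0,0]]'; python3 -m creep '[[-0.005,0,0,0],[-0.008,0,0,0],[-0.011,0,0,0],[-0.013,0,0,0],[-0.013,0,0,0]]';python3 - <<'E'
from h import *
s,e,R=st();print(inF(e))
E
```

```text
time: 9.85
ee_pos: [0.4637, 0.3056, 0.0221]
tool_rot: [0.001, 0.612, 0.791, -0.001]
contact_force: [1.3, -0.1, -0.3]
finger_gap: 0.523
gripper_force: 101.9
time: 10.65
ee_pos: [0.4763, 0.2626, 0.0229]
tool_rot: [-0.002, 0.611, 0.791, 0.003]
contact_force: [-1.2, 5.2, -2.0]
finger_gap: 0.521
gripper_force: 101.6
time: 11.15
ee_pos: [0.4802, 0.2457, 0.0224]
tool_rot: [0.0, 0.612, 0.79, 0.0]
contact_force: [0.3, 2.0, -0.4]
finger_gap: 0.522
gripper_force: 101.7
[-0.0284  0.1074]
```

Run:
```python
from h import *
t=cam("top"); w=cam("wrist","w3")
import cv2
c1,d1=ray(t,(120+387/2.85,190+240/2.85))
# w1 camera pose approx: rebuild from pose at that time: use relative camera pose now
s,e,R=st(); Rw=np.array(w["R"]); C=-Rw.T@w["t"]
RcT=Rw@R; off=R.T@(C-e)   # tool->cam
e1=np.array([.48,.2975,.2711]);a=np.radians(150.4);x=np.array([np.cos(a),np.sin(a),0]);z=np.array([0,0,-1.]);R1=np.stack([x,np.cross(z,x),z],1)
w["R"]=RcT@R1.T; w["t"]=-w["R"]@(e1+R1@off)
print(-w["R"].T@w["t"])
c2,d2=ray(w,(131,210))
d1/=np.linalg.norm(d1);d2/=np.linalg.norm(d2)
k=np.linalg.lstsq(np.stack([d1,-d2],1),c2-c1,rcond=None)[0];print(c1+d1*k[0],c2+d2*k[1])
for h in(0,.02,.04,.06):print(h,c1+d1*(h-c1[2])/d1[2],c2+d2*(h-c2[2])/d2[2])
```

```text
[0.41178076 0.33564564 0.41527124]
[0.3593481  0.19271618 0.01699861] [0.3574622  0.19316426 0.01709554]
0 [0.35895448 0.19473673 0.        ] [0.35513005 0.18704688 0.        ]
0.02 [0.3594176  0.19235942 0.02      ] [0.35785842 0.19420358 0.02      ]
0.04 [0.35988072 0.1899821  0.04      ] [0.36058679 0.20136029 0.04      ]
0.06 [0.36034384 0.18760478 0.06      ] [0.36331516 0.208517   0.06      ]
```

View pics/w3.png

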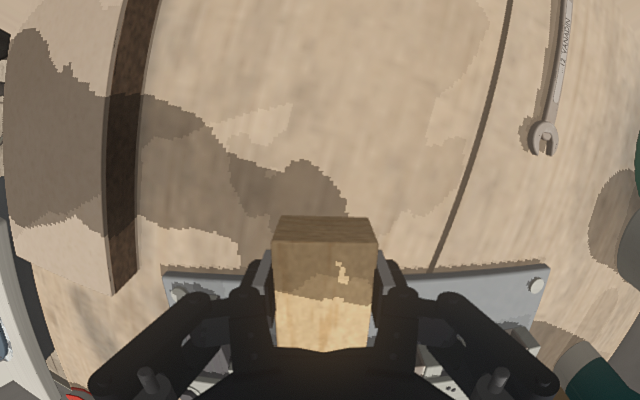

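```bash
python3 -m creep '[[0.03,0,0,0],[0.048,0,-0.008,0],[0.048,-0.03,-0.008,0],[0.048,-0.067,-0.008,0],[0.048,-0.067,-0.008,0],[0.048,-0.067,-0.008,0],[0.045,-0.067,-0.008,0]]'; python3 -m creep '[[-0.004,0,0,0],[-0.009,0,0,0],[-0.014,0,0,0],[-0.019,0,0,0],[-0.024,0,0,0],[-0.029,0,0,0],[-0.034,0,0,0],[-0.038,0,0,0]]'; python3 -m creep '[[-0.003,0,0,0],[-0.005,0,0,0],[-0.007,0,0,0],[-0.007,0,0,0]]';python3 - <<'E'
from h import *
s,e,R=st();print(inF(e))
E
```

```text
time: 11.95
ee_pos: [0.4047, 0.2736, 0.0309]
tool_rot: [0.0, 0.612, 0.791, 0.001]
contact_force: [0.4, 0.2, -1.9]
finger_gap: 0.52
gripper_force: 101.9
time: 12.75
ee_pos: [0.4137, 0.2377, 0.0307]
tool_rot: [-0.001, 0.612, 0.791, 0.002]
contact_force: [-0.4, 3.3, -1.2]
finger_gap: 0.519
gripper_force: 101.8
time: 13.15
ee_pos: [0.4153, 0.2291, 0.0304]
tool_rot: [0.0, 0.612, 0.791, 0.0]
contact_force: [1.0, 3.2, -1.1]
finger_gap: 0.516
gripper_force: 101.7
[-0.0954  0.1078]
```

Now I'll back off and go to lay the block down on open bench, checking the fixture from the top camera.

```bash
python3 -m creep '[[0.03,0.02,0,0],[0.06,0.04,0,0],[0.1,0.06,0,0],[0.13,0.06,0,0],[0.13,0.06,0,0],[0.13,0.06,0,0]]';python3 - <<'E'
from h import *
s,e,R=st();print(inF(e))
p=cam("scene");b=p
cv2.imwrite("pics/s3.png",cv2.resize(p["color"][190:310,200:360,::-1],None,fx=4.8,fy=4.8,interpolation=cv2.INTER_CUBIC))
for d in spot_point(p,"wedge_1")[:4]: print(round(d["score"],2),inF(onz(p,d["pixel"],.01)))
to(*F(-.05,.2),.0095)
E
```

```text
time: 13.75
ee_pos: [0.4394, 0.369, 0.0295]
tool_rot: [0.0, 0.612, 0.791, -0.002]
contact_force: [0.8, -1.2, -0.3]
finger_gap: 0.523
gripper_force: 101.9
[-0.0366  0.2371]
0.77 [-0.1012 -0.0409]
0.57 [-0.0213 -0.0325]
cur [0.4404 0.3677 0.0296] yaw 104.4 row [-0.0355,-0.0138,0.0203,0.0] j7 -0.92
```

View pics/s3.png

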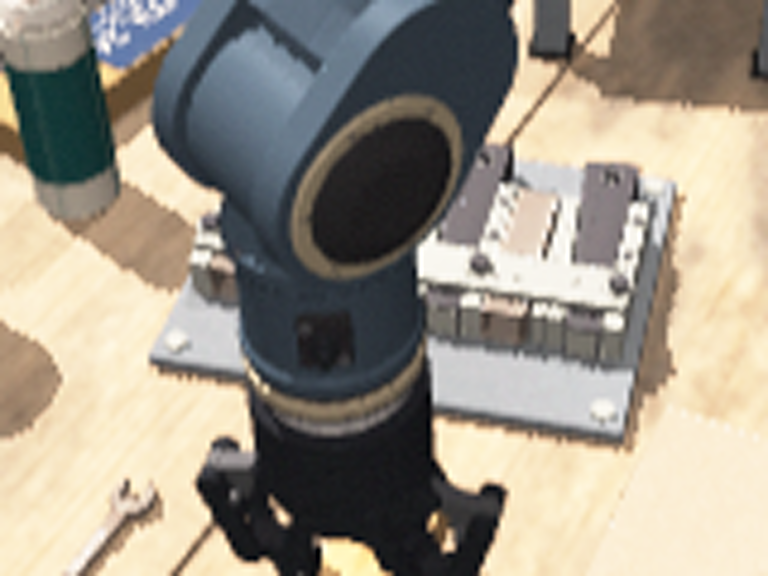

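All three wedges now stick out at the -y side (two are visible at (480,190) and (610,200), and wedge_3 is hidden by the arm), and their narrow ends are flush. I'll lay the block down here.

```bash
python3 -m creep '[[0,0,0.01,0],[0,0,0.018,0],[0,0,0.021,0],[0,0,0.021,0],[0,0,0.021,0]]'; python3 -m creep '[[0,0,0,0],[0,0,0,0],[0,0,0,0],[0,0,0,0]]' 0.9; python3 -m creep '[[0,0,-0.05,0],[0,0,-0.1,0],[0,0,-0.15,0],[0,0,-0.2,0],[0,0,-0.2,0],[0,0,-0.2,0]]';python3 - <<'E'
from h import *
to(*F(.0565,-.088),.12,104.7)
t=cam("top")
for d in spot_point(t,"wedge_1")[:4]: print("w",round(d["score"],2),inF(onz(t,d["pixel"],.01)))
for d in spot_point(t,"pine_block")[:1]: print("b",round(d["score"],2),onz(t,d["pixel"],.0))
E
```

```text
time: 14.35
ee_pos: [0.4404, 0.3699, 0.009]
tool_rot: [0.0, 0.612, 0.791, -0.0]
contact_force: [0.6, -0.5, -0.9]
finger_gap: 0.52
gripper_force: 101.9
time: 14.75
ee_pos: [0.4405, 0.3703, 0.0094]
tool_rot: [0.0, 0.612, 0.791, 0.0]
contact_force: [-0.1, -0.0, -0.1]
finger_gap: 0.9
gripper_force: 0.0
time: 15.35
ee_pos: [0.4408, 0.3706, 0.2107]
tool_rot: [0.001, 0.612, 0.791, 0.001]
contact_force: [0.4, -0.6, -0.6]
finger_gap: 0.903
gripper_force: 0.0
cur [0.4408 0.3706 0.2107] yaw 104.5 row [-0.3259,0.0923,0.0908,-0.2] j7 -0.77
w 0.72 [-0.0975 -0.0299]
w 0.66 [ 0.0593 -0.0222]
w 0.56 [-0.0112 -0.031 ]
w 0.51 [-0.0053  0.0203]
b 0.66 [ 0.37455398 -0.27515916  0.        ]
```

```bash
python3 -m creep '[[-0.32,0.095,0.06,0],[-0.32,0.095,0.06,0],[-0.32,0.095,0.06,0],[-0.32,0.095,0.06,0],[-0.32,0.095,0.06,0],[-0.32,0.095,0.06,0],[-0.32,0.095,0.06,0],[-0.32,0.095,0.06,0],[-0.32,0.095,0.06,0]]' 0.75
python3 - <<'E'
from h import *
s,e,R=st();print(inF(e))
to(*F(.0588,-.083),.013,104.7)
p=cam("wrist","w4")
for d in spot_point(p,"wedge_1")[:4]: print("w",round(d["score"],2),np.round(d["pixel"]),inF(onz(p,d["pixel"],.01)))
for d in boxes_of(p,"wedge_1")[:4]: print("w",round(d["score"],2),np.round(d["extent"]))
E
```

```text
time: 16.4
ee_pos: [0.6117, 0.0832, 0.1472]
tool_rot: [-0.002, 0.613, 0.79, -0.001]
contact_force: [0.0, 0.7, 1.1]
finger_gap: 0.751
gripper_force: 0.0
[ 0.0575 -0.0831]
cur [0.6117 0.0832 0.1472] yaw 104.4 row [0.0000,0.0018,0.1342,-0.3] j7 -0.22
w 0.82 [139. 328.] [ 0.061 -0.032]
w 0.78 [141. 168.] [-0.0971 -0.0269]
w 0.85 [218.  61. 262. 217.]
w 0.76 [140.  71. 192. 220.]
w 0.62 [309.  56. 350. 219.]
```

View pics/w4.png

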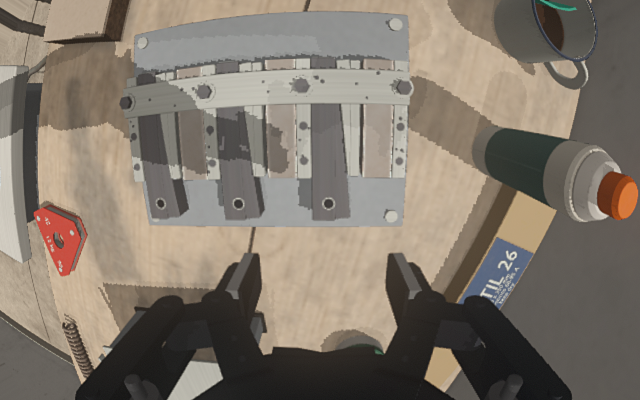

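The wedges' wide ends are visible: w3 at (311–350, 219), w2 at (221–262, 218) and w1 at (152–187, 217).

Run:
```python
from h import *
p=cam("wrist")
for n,a,b,r in((3,311,350,219),(2,222,262,218),(1,152,187,217)): print(n,inF(onz(p,(r,a),.034)),inF(onz(p,(r,b),.034)))
```

```text
3 [ 0.0465 -0.0972] [ 0.0814 -0.0972]
2 [-0.0361 -0.0968] [ 0.0022 -0.0964]
1 [-0.1128 -0.0968] [-0.0723 -0.0962]
```

```bash
python3 -m creep '[[0,0.005,0.05,0],[0,0.005,0.1,0],[0,0.005,0.12,0],[0,0.005,0.133,0],[0,0.005,0.133,0],[0,0.005,0.133,0]]' 0.7; python3 -m creep '[[0,0,0,0],[0,0,0,0],[0,0,0,0],[0,0,0,0],[0,0,0,0],[0,0,0,0]]' 0 60;  python3 -m creep '[[-0.01,0,0,0],[-0.02,0,0,0],[-0.03,0,0,0],[-0.04,0,0,0],[-0.05,0,0,0],[-0.06,0,0,0],[-0.062,0,0,0],[-0.062,0,0,0]]'
python3 - <<'E'
from h import *
s,e,R=st();print(inF(e))
E
```

```text
time: 17.2
ee_pos: [0.6183, 0.0866, 0.0177]
tool_rot: [0.001, 0.612, 0.791, 0.001]
contact_force: [0.4, 0.4, -0.1]
finger_gap: 0.7
gripper_force: 0.0
time: 17.8
ee_pos: [0.6182, 0.0857, 0.0184]
tool_rot: [0.001, 0.612, 0.791, 0.001]
contact_force: [-2.0, -0.4, 5.9]
finger_gap: 0.363
gripper_force: 58.4
time: 18.6
ee_pos: [0.6343, 0.0258, 0.018]
tool_rot: [0.001, 0.612, 0.79, 0.002]
contact_force: [-0.5, 2.9, 6.9]
finger_gap: 0.365
gripper_force: 58.7
[ 0.0648 -0.1443]
```

```bash
python3 -m creep '[[0,0,-0.002,0],[0,0,-0.002,0],[0,0,-0.002,0],[0.02,-0.002,-0.002,0],[0.04,-0.004,-0.002,0],[0.053,-0.004,-0.002,0],[0.053,-0.004,-0.002,0],[0.053,-0.004,-0.002,0]]' 0.65; python3 -m creep '[[0,0,0,0],[0,0,0,0],[0,0,0,0],[0,0,0,0],[0,0,0,0],[0,0,0,0]]' 0 90
python3 - <<'E'
from h import *
s,e,R=st();print(inF(e)); p=cam("wrist","w5")
E
```

```text
time: 19.4
ee_pos: [0.616, 0.075, 0.0183]
tool_rot: [0.0, 0.612, 0.791, -0.0]
contact_force: [0.8, -0.4, 0.6]
finger_gap: 0.65
gripper_force: 0.0
time: 20.0
ee_pos: [0.6167, 0.0745, 0.019]
tool_rot: [0.001, 0.613, 0.79, -0.0]
contact_force: [0.2, -3.3, 5.9]
finger_gap: 0.288
gripper_force: 88.3
[ 0.0601 -0.0928]
```

View pics/w5.png

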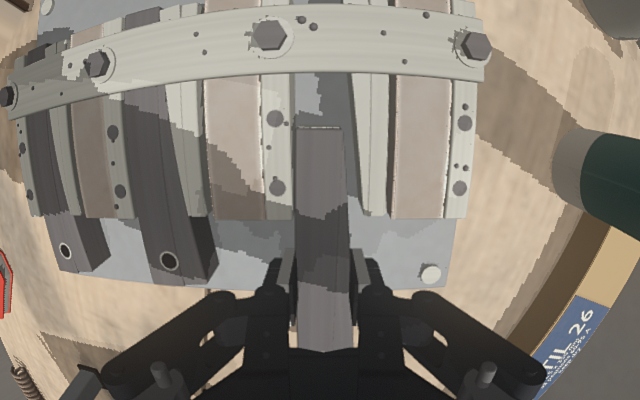

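Wedge_3's narrow end (row 130) is clear of the bar (row 75), and it's gripped near the middle. I'll lift it and carry it to the shelf.

```bash
cat >> h.py <<'E'
CX,CY,CA=.545,-.2975,-74.5
def Cb(x,y):
    a=np.radians(CA);return CX+x*np.cos(a)-y*np.sin(a),CY+x*np.sin(a)+y*np.cos(a)
def inC(e):
    a=np.radians(CA);d=np.array(e)[:2]-[CX,CY];return np.round([d[0]*np.cos(a)+d[1]*np.sin(a),-d[0]*np.sin(a)+d[1]*np.cos(a)],4)
E
python3 -m creep '[[0,0,-0.02,0],[0,0,-0.05,0],[0,0,-0.1,0],[0,0,-0.15,0],[0,0,-0.2,0],[0,0,-0.2,0],[0,0,-0.2,0]]';  python3 - <<'E'
from h import *
to(*Cb(-.11,0),.22,15.5)
E
```

```text
time: 20.75
ee_pos: [0.6153, 0.0758, 0.2183]
tool_rot: [0.0, 0.612, 0.791, -0.0]
contact_force: [-0.6, -0.6, -3.6]
finger_gap: 0.292
gripper_force: 91.7
cur [0.6153 0.0758 0.2183] yaw 104.5 row [-0.2338,-0.1634,-0.0016,89.0] j7 -0.17
```

```bash
python3 -m creep '[[-0.234,-0.163,0,89],[-0.234,-0.163,0,89],[-0.234,-0.163,0,89],[-0.234,-0.163,0,89],[-0.234,-0.163,0,89],[-0.234,-0.163,0,89],[-0.234,-0.163,0,89],[-0.234,-0.163,0,89],[-0.234,-0.163,0,89],[-0.234,-0.163,0,89]]' >/dev/null; python3 -m creep '[[0,0,0,1],[0,0,0,1],[0,0,0,1]]';  python3 - <<'E'
from h import *
s,e,R=st();print(inC(e)); p=cam("wrist","w6")
for k,z in dict(shelf_middle=.09,sill=.09,cabinet=0).items():
    for d in spot_point(p,k)[:2]: X=onz(p,d["pixel"],z);print(k,round(d["score"],2),np.round(d["pixel"]),np.round(X,4),inC(X))
to(*Cb(-.05,0),.22,15.5)
E
```

```text
time: 22.05
ee_pos: [0.5159, -0.1913, 0.2172]
tool_rot: [-0.001, 0.988, 0.154, -0.001]
contact_force: [0.4, 0.1, -3.5]
finger_gap: 0.291
gripper_force: 91.6
[-0.1101  0.0003]
shelf_middle 0.58 [194. 336.] [ 0.5192 -0.2011  0.09  ] [-0.0998  0.0009]
shelf_middle 0.4 [129.  18.] [0.4835 0.2171 0.09  ] [-0.5123  0.0783]
sill 0.81 [194. 445.] [ 0.5523 -0.3017  0.09  ] [0.006  0.0059]
sill 0.66 [106. 106.] [0.5399 0.0522 0.09  ] [-0.3384  0.0885]
cabinet 0.81 [171. 422.] [ 0.5569 -0.3044  0.    ] [0.0098 0.0096]
cur [ 0.5164 -0.1916  0.2182] yaw 17.6 row [-0.0030,0.0596,-0.0018,2.1] j7 -1.05
```

View pics/w6.png

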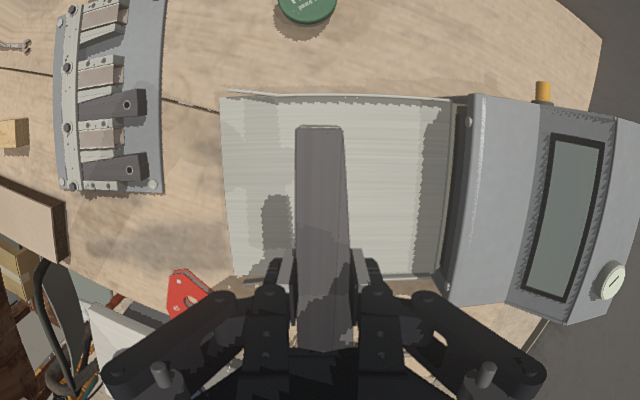

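The wedge hangs level over the shelf. Far lip runs (222,95)→(450,98), near lip (233,278)→(440,273), hood front at column 450–470.

Run:
```python
from h import *
p=cam("wrist")
for n,c,r,z in(("far lip L",222,95,.1),("far lip R",435,100,.1),("near lip L",233,278,.1),("near lip R",435,275,.1),("hood far",470,96,.149),("hood near",440,300,.149)): X=onz(p,(r,c),z);print(n,np.round(X,3),inC(X))
```

```text
far lip L [ 0.578 -0.08   0.1  ] [-0.2008  0.0899]
far lip R [ 0.63  -0.256  0.1  ] [-0.0169  0.0931]
near lip L [ 0.408 -0.129  0.1  ] [-0.1987 -0.0871]
near lip R [ 0.473 -0.325  0.1  ] [ 0.0072 -0.0771]
hood far [ 0.636 -0.265  0.149] [-0.0071  0.0967]
hood near [ 0.472 -0.313  0.149] [-0.0049 -0.0742]
```

```bash
cat >> h.py <<'E'
CX,CY,CA=.5524,-.3017,-72.7
E
python3 - <<'E'
from h import *
to(*Cb(-.06,0),.125,17.3)
E
```

```text
cur [ 0.5165 -0.1917  0.2183] yaw 17.6 row [0.0013,0.0557,0.0933,0.3] j7 -1.05
```

```bash
python3 -m creep '[[0.001,0.03,0.02,0],[0.001,0.056,0.05,0],[0.001,0.056,0.08,0],[0.001,0.056,0.1,0],[0.001,0.056,0.112,0],[0.001,0.056,0.118,0],[0.001,0.056,0.118,0],[0.001,0.056,0.118,0]]'; python3 -m creep '[[0,0,0,0],[0,0,0,0],[0,0,0,0]]' 0.45;python3 -m creep '[[0,0,-0.03,0],[0,0,-0.08,0],[0,0,-0.12,0],[0,0,-0.12,0],[0,0,-0.12,0]]'
python3 - <<'E'
from h import *
s,e,R=st();print(inC(e)); p=cam("wrist","w7")
for d in spot_point(p,"wedge_1")[:4]: X=onz(p,d["pixel"],.09);print(round(d["score"],2),np.round(d["pixel"]),inC(X),inF(onz(p,d["pixel"],.01)))
to(*F(-.018,-.083),.2,104.7)
E
```

```text
time: 23.1
ee_pos: [0.5353, -0.2448, 0.1015]
tool_rot: [0.001, 0.988, 0.153, 0.001]
contact_force: [-0.2, -0.4, -3.3]
finger_gap: 0.287
gripper_force: 91.6
time: 23.4
ee_pos: [0.5352, -0.2449, 0.1015]
tool_rot: [0.001, 0.988, 0.153, 0.001]
contact_force: [0.0, 0.1, -0.1]
finger_gap: 0.452
gripper_force: 0.0
time: 23.9
ee_pos: [0.535, -0.2449, 0.2219]
tool_rot: [0.001, 0.988, 0.153, 0.001]
contact_force: [-0.2, 0.2, -0.6]
finger_gap: 0.452
gripper_force: 0.0
[-0.0594  0.0002]
0.94 [114.  79.] [-0.3298  0.0936] [-0.0176 -0.0286]
0.82 [193. 323.] [-0.0603  0.0008] [-0.1214 -0.3812]
0.8 [170.  83.] [-0.3327  0.0292] [-0.1008 -0.0286]
cur [ 0.5336 -0.2444  0.2194] yaw 17.6 row [0.0980,-0.2927,0.0196,-87.1] j7 -0.98
```

```bash
python3 -m creep '[[0.098,-0.293,0.02,-87],[0.098,-0.293,0.02,-87],[0.098,-0.293,0.02,-87],[0.098,-0.293,0.02,-87],[0.098,-0.293,0.02,-87],[0.098,-0.293,0.02,-87],[0.098,-0.293,0.02,-87],[0.098,-0.293,0.02,-87],[0.098,-0.293,0.02,-87],[0.098,-0.293,0.02,-87]]' 0.7 >/dev/null; python3 -m creep '[[0,0,0,0],[0,0,0,-0.5],[0,0,0,-0.5],[0,0,0,-0.5]]';  python3 - <<'E'
from h import *
s,e,R=st();print(inF(e));to(*F(-.017,-.083),.016,104.7)
E
```

```text
time: 25.4
ee_pos: [0.5393, 0.0642, 0.2002]
tool_rot: [-0.0, 0.616, 0.788, -0.0]
contact_force: [-0.2, 0.0, 0.2]
finger_gap: 0.701
gripper_force: 0.0
[-0.0173 -0.0831]
cur [0.5393 0.0642 0.2002] yaw 103.9 row [0.0002,0.0004,0.1842,-0.8] j7 -0.17
```

```bash
python3 -m creep '[[0,0,0.05,-1],[0,0,0.1,-1],[0,0,0.15,-1],[0,0,0.175,-1],[0,0,0.183,-1],[0,0,0.183,-1],[0,0,0.183,-1]]' >/dev/null; python3 -m creep '[[0,0,0,0],[0,0,0,0],[0,0,0,0],[0,0,0,0],[0,0,0,0],[0,0,0,0]]' 0 60;  python3 -m creep '[[-0.01,0,0,0],[-0.02,0,0,0],[-0.03,0,0,0],[-0.04,0,0,0],[-0.05,0,0,0],[-0.06,0,0,0],[-0.062,0,0,0],[-0.062,0,0,0]]'; python3 -m creep '[[0,0,0,0],[0,0,0,0],[0,0,0,0],[0.02,-0.002,0,0],[0.04,-0.003,0,0],[0.053,-0.003,0,0],[0.053,-0.003,0,0],[0.053,-0.003,0,0]]' 0.65; python3 -m creep '[[0,0,0,0],[0,0,0,0],[0,0,0,0],[0,0,0,0],[0,0,0,0],[0,0,0,0]]' 0 90
python3 - <<'E'
from h import *
s,e,R=st();print(inF(e)); p=cam("wrist","w8")
for d in spot_point(p,"wedge_1")[:4]: print(round(d["score"],2),np.round(d["pixel"]),inF(onz(p,d["pixel"],.01)))
print([(round(d["score"],2),np.round(d["extent"])) for d in boxes_of(p,"wedge_1")])
E
```

```text
time: 26.7
ee_pos: [0.5404, 0.0643, 0.0193]
tool_rot: [0.001, 0.609, 0.793, 0.001]
contact_force: [-1.3, 0.1, 7.4]
finger_gap: 0.365
gripper_force: 58.8
time: 27.5
ee_pos: [0.5568, 0.005, 0.0188]
tool_rot: [0.001, 0.609, 0.793, 0.002]
contact_force: [-1.1, 3.1, 5.8]
finger_gap: 0.365
gripper_force: 58.9
time: 28.3
ee_pos: [0.5391, 0.0541, 0.0173]
tool_rot: [0.0, 0.609, 0.793, -0.0]
contact_force: [0.7, -0.0, -1.0]
finger_gap: 0.65
gripper_force: 0.0
time: 28.9
ee_pos: [0.5398, 0.0537, 0.018]
tool_rot: [0.001, 0.609, 0.793, 0.0]
contact_force: [-0.0, -1.9, 5.5]
finger_gap: 0.294
gripper_force: 88.4
[-0.0195 -0.0934]
0.6 [255. 321.] [-0.0211 -0.0926]
[(0.7, array([292., 119., 354., 350.])), (0.66, array([123.,   4., 218., 283.])), (0.51, array([ 85.,   2., 615., 292.]))]
```

Same result as wedge_3: the narrow end is at row 119, the origin at y −93 mm. Lift and carry.

```bash
python3 -m creep '[[0,0,-0.02,0],[0,0,-0.05,0],[0,0,-0.1,0],[0,0,-0.15,0],[0,0,-0.2,0],[0,0,-0.2,0],[0,0,-0.2,0]]';  python3 - <<'E'
from h import *
to(*Cb(-.118,0),.22,17.3)
E
```

```text
time: 29.75
ee_pos: [0.5384, 0.0542, 0.2173]
tool_rot: [0.0, 0.609, 0.793, -0.0]
contact_force: [0.2, -0.3, -5.0]
finger_gap: 0.291
gripper_force: 91.2
cur [0.5384 0.0542 0.2173] yaw 105.0 row [-0.2295,-0.0832,-0.0026,87.7] j7 -0.13
```

```bash
python3 -m creep '[[-0.2295,-0.083,0,88],[-0.2295,-0.083,0,88],[-0.2295,-0.083,0,88],[-0.2295,-0.083,0,88],[-0.2295,-0.083,0,88],[-0.2295,-0.083,0,88],[-0.2295,-0.083,0,88],[-0.2295,-0.083,0,88],[-0.2295,-0.083,0,88],[-0.2295,-0.083,0,88]]' >/dev/null; python3 -m creep '[[0,0,0,1],[0,0,0,1],[0,0,0,1]]';  python3 - <<'E'
from h import *
s,e,R=st();print(inC(e)); p=cam("wrist")
for d in spot_point(p,"wedge_1")[:4]: X=onz(p,d["pixel"],.09);print(round(d["score"],2),np.round(d["pixel"]),inC(X),inF(onz(p,d["pixel"],.01)))
to(*Cb(-.12,0),.1,17.3)
E
```

```text
time: 31.05
ee_pos: [0.5174, -0.1882, 0.2161]
tool_rot: [-0.001, 0.987, 0.158, -0.001]
contact_force: [-0.4, -0.3, -3.5]
finger_gap: 0.294
gripper_force: 91.1
[-0.1188  0.0003]
0.94 [253. 322.] [-0.1195 -0.0581] [-0.2011 -0.3257]
0.67 [194. 392.] [-0.0569  0.0024] [-0.119  -0.4032]
0.66 [196. 336.] [-0.1086  0.    ] [-0.1252 -0.3365]
0.59 [166. 111.] [-0.3426  0.0297] [-0.1005 -0.0316]
cur [ 0.5178 -0.1884  0.2168] yaw 18.1 row [-0.0006,-0.0014,0.1168,0.8] j7 -1.07
```

```bash
python3 -m creep '[[0,-0.001,0.05,0],[0,-0.001,0.08,0],[0,-0.001,0.1,0],[0,-0.001,0.111,0],[0,-0.001,0.117,0],[0,-0.001,0.117,0],[0,-0.001,0.117,0]]'; python3 -m creep '[[0,0,0,0],[0,0,0,0],[0,0,0,0]]' 0.43;python3 -m creep '[[0,0,-0.03,0],[0,0,-0.08,0],[0,0,-0.12,0],[0,0,-0.12,0],[0,0,-0.12,0]]'
python3 - <<'E'
from h import *
to(*F(-.096,-.083),.2,104.7)
E
```

```text
time: 31.85
ee_pos: [0.5187, -0.1877, 0.1014]
tool_rot: [0.001, 0.988, 0.157, 0.001]
contact_force: [0.6, 0.0, -3.5]
finger_gap: 0.296
gripper_force: 90.9
time: 32.15
ee_pos: [0.5187, -0.1877, 0.1015]
tool_rot: [0.001, 0.988, 0.157, 0.001]
contact_force: [-0.6, -0.4, -1.0]
finger_gap: 0.428
gripper_force: 0.0
time: 32.65
ee_pos: [0.5184, -0.1876, 0.2218]
tool_rot: [0.001, 0.988, 0.157, 0.001]
contact_force: [-1.1, 0.3, -0.3]
finger_gap: 0.432
gripper_force: 0.0
cur [ 0.5184 -0.1876  0.2218] yaw 18.1 row [0.0194,-0.2377,0.0214,-86.6] j7 -1.07
```

```bash
python3 -m creep '[[0.0194,-0.238,0.02,-87],[0.0194,-0.238,0.02,-87],[0.0194,-0.238,0.02,-87],[0.0194,-0.238,0.02,-87],[0.0194,-0.238,0.02,-87],[0.0194,-0.238,0.02,-87],[0.0194,-0.238,0.02,-87],[0.0194,-0.238,0.02,-87],[0.0194,-0.238,0.02,-87],[0.0194,-0.238,0.02,-87]]' 0.7 >/dev/null; python3 -m creep '[[0,0,0,0],[0,0,0,-0.5],[0,0,0,-0.5],[0,0,0,-0.5]]';  python3 - <<'E'
from h import *
s,e,R=st();print(inF(e));to(*F(-.0965,-.083),.016,104.7)
E
```

```text
time: 34.05
ee_pos: [0.4623, 0.0448, 0.2002]
tool_rot: [-0.0, 0.613, 0.79, -0.0]
contact_force: [0.0, -0.3, -0.4]
finger_gap: 0.698
gripper_force: 0.0
[-0.0967 -0.0823]
cur [0.4623 0.0448 0.2002] yaw 104.4 row [-0.0006,0.0003,0.1842,-0.3] j7 -0.09
```

```bash
python3 -m creep '[[0,0,0.05,0],[0,0,0.1,0],[0,0,0.15,0],[0,0,0.175,0],[0,0,0.183,0],[0,0,0.183,0],[0,0,0.183,0]]' >/dev/null; python3 -m creep '[[0,0,0,0],[0,0,0,0],[0,0,0,0],[0,0,0,0],[0,0,0,0],[0,0,0,0]]' 0 60;  python3 -m creep '[[-0.01,0,0,0],[-0.02,0,0,0],[-0.03,0,0,0],[-0.04,0,0,0],[-0.05,0,0,0],[-0.06,0,0,0],[-0.062,0,0,0],[-0.062,0,0,0]]'; python3 -m creep '[[0,0,0,0],[0,0,0,0],[0,0,0,0],[0.02,-0.002,0,0],[0.04,-0.003,0,0],[0.053,-0.003,0,0],[0.053,-0.003,0,0],[0.053,-0.003,0,0]]' 0.65; python3 -m creep '[[0,0,0,0],[0,0,0,0],[0,0,0,0],[0,0,0,0],[0,0,0,0],[0,0,0,0]]' 0 90
python3 - <<'E'
from h import *
s,e,R=st();print(inF(e)); p=cam("wrist","w9")
for d in spot_point(p,"wedge_1")[:4]: print(round(d["score"],2),np.round(d["pixel"]),inF(onz(p,d["pixel"],.01)))
print([(round(d["score"],2),np.round(d["extent"])) for d in boxes_of(p,"wedge_1")])
E
```

```text
time: 35.35
ee_pos: [0.4633, 0.0447, 0.0191]
tool_rot: [0.001, 0.612, 0.791, 0.0]
contact_force: [-2.2, -0.7, 9.0]
finger_gap: 0.369
gripper_force: 58.2
time: 36.15
ee_pos: [0.4793, -0.0149, 0.0186]
tool_rot: [0.001, 0.612, 0.791, 0.001]
contact_force: [0.1, 2.4, 6.3]
finger_gap: 0.367
gripper_force: 58.4
time: 36.95
ee_pos: [0.462, 0.0349, 0.0173]
tool_rot: [0.0, 0.612, 0.791, -0.0]
contact_force: [0.3, -0.1, -0.4]
finger_gap: 0.65
gripper_force: 0.0
time: 37.55
ee_pos: [0.4624, 0.0345, 0.0179]
tool_rot: [0.001, 0.613, 0.79, -0.0]
contact_force: [-1.5, -0.4, 5.8]
finger_gap: 0.295
gripper_force: 87.9
[-0.0993 -0.0924]
0.88 [255. 322.] [-0.1004 -0.0915]
[]
```

```bash
python3 -m creep '[[0,0,-0.02,0],[0,0,-0.05,0],[0,0,-0.1,0],[0,0,-0.15,0],[0,0,-0.2,0],[0,0,-0.2,0],[0,0,-0.2,0]]';  python3 - <<'E'
from h import *
to(*Cb(-.178,0),.22,17.3)
E
```

```text
time: 38.4
ee_pos: [0.4617, 0.0345, 0.2176]
tool_rot: [0.001, 0.613, 0.79, -0.0]
contact_force: [-0.8, -0.9, -3.3]
finger_gap: 0.296
gripper_force: 90.3
cur [0.4617 0.0345 0.2176] yaw 104.4 row [-0.1704,-0.0048,-0.0022,87.1] j7 -0.06
```

```bash
python3 -m creep '[[-0.17,-0.005,0,87],[-0.17,-0.005,0,87],[-0.17,-0.005,0,87],[-0.17,-0.005,0,87],[-0.17,-0.005,0,87],[-0.17,-0.005,0,87],[-0.17,-0.005,0,87],[-0.17,-0.005,0,87],[-0.17,-0.005,0,87],[-0.17,-0.005,0,87]]' >/dev/null; python3 -m creep '[[0,0,0,1],[0,0,0,1],[0,0,0,1]]';  python3 - <<'E'
from h import *
s,e,R=st();print(inC(e)); p=cam("wrist")
for d in spot_point(p,"wedge_1")[:4]: X=onz(p,d["pixel"],.09);print(round(d["score"],2),np.round(d["pixel"]),inC(X))
to(*Cb(-.178,0),.1,17.3)
E
```

```text
time: 39.7
ee_pos: [0.4989, -0.1304, 0.2162]
tool_rot: [-0.0, 0.988, 0.154, -0.001]
contact_force: [-0.1, -0.2, -2.9]
finger_gap: 0.295
gripper_force: 90.3
[-1.795e-01 -1.000e-04]
0.78 [258. 326.] [-0.1767 -0.064 ]
0.69 [198. 389.] [-0.1199 -0.0021]
0.69 [197. 450.] [-0.0581 -0.0004]
cur [ 0.4993 -0.1305  0.2169] yaw 17.6 row [-0.0001,0.0013,0.1169,0.3] j7 -1.18
```

```bash
python3 -m creep '[[0,0.001,0.05,0],[0,0.001,0.08,0],[0,0.001,0.1,0],[0,0.001,0.111,0],[0,0.001,0.117,0],[0,0.001,0.117,0],[0,0.001,0.117,0]]'; python3 -m creep '[[0,0,0,0],[0,0,0,0],[0,0,0,0]]' 0.43;python3 -m creep '[[0,0,-0.03,0],[0,0,-0.08,0],[0,0,-0.12,0],[0,0,-0.12,0],[0,0,-0.12,0]]'
python3 - <<'E'
from h import *
to(.45,.32,.24,104.7); t=cam("top")
for d in spot_point(t,"pine_block")[:2]: print("b",round(d["score"],2),onz(t,d["pixel"],.0))
print([(round(d["score"],2),np.round(d["extent"])) for d in boxes_of(t,"pine_block")])
E
```

```text
time: 40.5
ee_pos: [0.5008, -0.1316, 0.1014]
tool_rot: [0.0, 0.988, 0.153, 0.001]
contact_force: [0.2, 0.6, -3.2]
finger_gap: 0.289
gripper_force: 90.1
time: 40.8
ee_pos: [0.5007, -0.1316, 0.1014]
tool_rot: [0.0, 0.988, 0.153, 0.001]
contact_force: [-0.7, -0.1, -1.0]
finger_gap: 0.428
gripper_force: 0.0
time: 41.3
ee_pos: [0.5004, -0.1316, 0.2217]
tool_rot: [0.001, 0.988, 0.153, 0.001]
contact_force: [-1.0, 0.8, -0.7]
finger_gap: 0.432
gripper_force: 0.0
cur [ 0.5004 -0.1316  0.2217] yaw 17.6 row [0.0882,-0.4457,-0.0189,-87.1] j7 -1.18
b 0.81 [0.42114127 0.31993702 0.        ]
[(0.6, array([226., 231., 258., 248.]))]
```

```bash
python3 -m creep '[[0.088,-0.446,-0.02,-87],[0.088,-0.446,-0.02,-87],[0.088,-0.446,-0.02,-87],[0.088,-0.446,-0.02,-87],[0.088,-0.446,-0.02,-87],[0.088,-0.446,-0.02,-87],[0.088,-0.446,-0.02,-87],[0.088,-0.446,-0.02,-87],[0.088,-0.446,-0.02,-87],[0.088,-0.446,-0.02,-87]]' 1 >/dev/null; python3 -m creep '[[0,0,0,-0.5],[0,0,0,-0.5],[0,0,0,-0.5],[0,0,0,-0.5]]';  python3 - <<'E'
from h import *
p=cam("wrist","w10");to(.45,.32,.24,104.7)
for d in spot_point(p,"pine_block")[:2]: print("b",round(d["score"],2),np.round(d["pixel"]),onz(p,d["pixel"],.0))
E
```

```text
time: 42.85
ee_pos: [0.4498, 0.3188, 0.2401]
tool_rot: [0.0, 0.617, 0.787, -0.0]
contact_force: [-0.6, -0.1, -0.5]
finger_gap: 0.999
gripper_force: 0.0
cur [0.4497 0.3191 0.2402] yaw 103.8 row [0.0008,0.0005,0.0002,-0.9] j7 -0.72
b 0.83 [173. 301.] [0.42172632 0.31014123 0.        ]
```

View pics/w10.png

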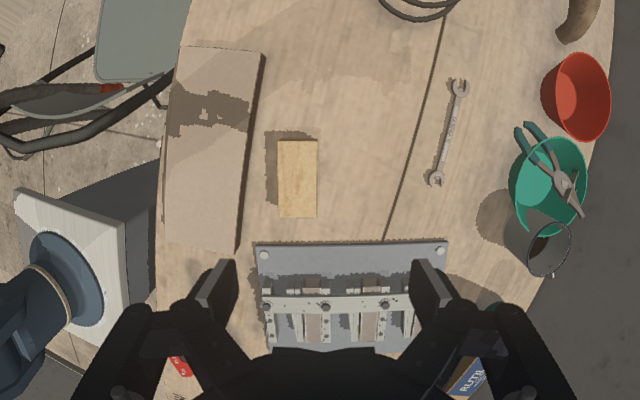

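The block was knocked aside; its top now spans (278–317, 140–218), still aligned. I'll regrip with a narrower opening because the carton edge is near, at about column 250.

Run:
```python
from h import *
p=cam("wrist")
P=lambda L,z:[onz(p,(r,c),z) for c,r in L]
B=P([(278,140),(317,140),(316,218),(278,217.5)],.034)
o=np.mean(B,0); ax=(B[0]+B[1]-B[2]-B[3]);A=np.arctan2(ax[1],ax[0]);print("block",o,np.degrees(A),np.linalg.norm(B[0]-B[1]),np.linalg.norm(B[1]-B[2]))
x,y=o[0]+.02*np.cos(A),o[1]+.02*np.sin(A)
to(x,y,.008,np.degrees(A))
```

```text
block [0.42021259 0.30902674 0.034     ] 102.32265510708318 0.044369415210545375 0.09346920764850333
cur [0.4495 0.3196 0.2405] yaw 103.9 row [0.0169,-0.0305,0.2325,1.6] j7 -0.72
```

```bash
python3 -m creep '[[0.017,-0.0305,0.05,1.6],[0.017,-0.0305,0.1,1.6],[0.017,-0.0305,0.15,1.6],[0.017,-0.0305,0.2,1.6],[0.017,-0.0305,0.22,1.6],[0.017,-0.0305,0.2325,1.6],[0.017,-0.0305,0.2325,1.6],[0.017,-0.0305,0.2325,1.6]]' 0.72; python3 -m creep '[[0,0,0,0],[0,0,0,0],[0,0,0,0],[0,0,0,0],[0,0,0,0],[0,0,0,0],[0,0,0,0]]' 0 100; python3 -m creep '[[0,0,-0.02,0],[0,0,-0.05,0],[0,0,-0.1,0],[0,0,-0.15,0],[0,0,-0.2,0],[0,0,-0.2,0],[0,0,-0.2,0]]';python3 - <<'E'
from h import *
to(*Cb(-.3,0),.2,107.3)
E
```

```text
time: 43.8
ee_pos: [0.4164, 0.3304, 0.0092]
tool_rot: [0.0, 0.627, 0.779, 0.001]
contact_force: [0.3, -0.2, 0.8]
finger_gap: 0.717
gripper_force: 0.0
time: 44.5
ee_pos: [0.4167, 0.3306, 0.0102]
tool_rot: [0.001, 0.627, 0.779, 0.002]
contact_force: [-1.5, 0.0, 6.2]
finger_gap: 0.515
gripper_force: 102.2
time: 45.2
ee_pos: [0.4161, 0.3297, 0.21]
tool_rot: [0.001, 0.627, 0.779, 0.002]
contact_force: [0.3, -0.3, -1.0]
finger_gap: 0.517
gripper_force: 101.9
cur [0.4161 0.3297 0.21  ] yaw 102.4 row [-0.3471,-0.0279,0.0097,-4.9] j7 -0.82
```

```bash
python3 -m creep '[[-0.347,-0.028,0.01,-5],[-0.347,-0.028,0.01,-5],[-0.347,-0.028,0.01,-5],[-0.347,-0.028,0.01,-5],[-0.347,-0.028,0.01,-5],[-0.347,-0.028,0.01,-5],[-0.347,-0.028,0.01,-5],[-0.347,-0.028,0.01,-5],[-0.347,-0.028,0.01,-5]]' >/dev/null; python3 -m creep '[[0,0,0.04,0],[0,0,0.08,0],[0,0,0.096,0],[0,0,0.096,0],[0,0,0.096,0]]'
python3 - <<'E'
from h import *
s,e,R=st();print(inC(e));to(*Cb(-.06,0),.104,107.3)
p=cam("scene"); cv2.imwrite("pics/s4.png",cv2.resize(p["color"][90:230,260:420,::-1],None,fx=4.2,fy=4.2,interpolation=cv2.INTER_CUBIC))
E
```

```text
time: 46.6
ee_pos: [0.4626, -0.0139, 0.102]
tool_rot: [-0.0, 0.591, 0.807, 0.0]
contact_force: [0.2, 0.2, -1.1]
finger_gap: 0.521
gripper_force: 102.0
[-3.015e-01 -1.000e-04]
cur [ 0.4626 -0.0139  0.102 ] yaw 107.6 row [-0.2415,-0.0010,-0.0022,0.3] j7 -0.08
```

View pics/s4.png

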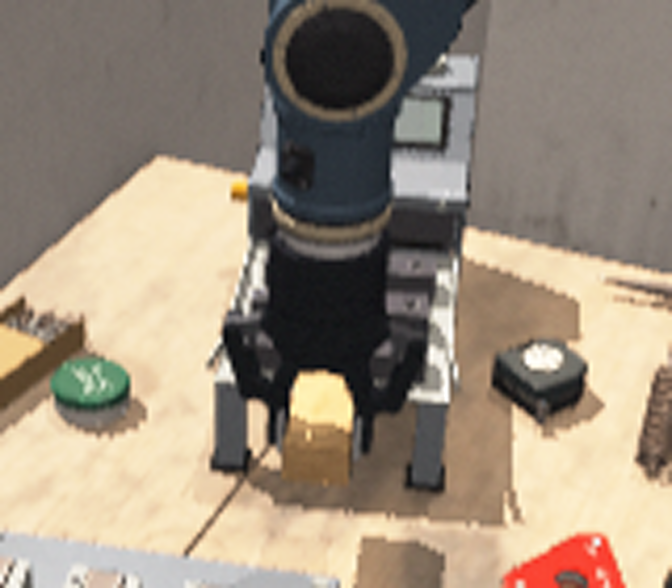

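The block is lined up in front of the wedges on the shelf. Raise it 2.5 mm and push.

```bash
python3 -m creep '[[-0.02,0,-0.0025,0],[-0.035,0,-0.0025,0],[-0.05,0,-0.0025,0],[-0.065,0,-0.0025,0],[-0.08,0,-0.0025,0],[-0.095,0,-0.0025,0],[-0.11,0,-0.0025,0],[-0.12,0,-0.0025,0],[-0.13,0,-0.0025,0],[-0.14,0,-0.0025,0]]'; python3 -m creep '[[-0.01,0,0,0],[-0.02,0,0,0],[-0.03,0,0,0],[-0.04,0,0,0],[-0.05,0,0,0],[-0.06,0,0,0],[-0.07,0,0,0],[-0.08,0,0,0]]'
python3 - <<'E'
from h import *
s,e,R=st();print(inC(e)); to(*Cb(-.058,0),.104)
E
```

```text
time: 47.65
ee_pos: [0.5043, -0.1467, 0.1044]
tool_rot: [-0.002, 0.591, 0.806, 0.001]
contact_force: [-1.3, 9.9, 4.6]
finger_gap: 0.517
gripper_force: 102.5
time: 48.45
ee_pos: [0.5285, -0.2251, 0.1042]
tool_rot: [-0.001, 0.592, 0.806, 0.001]
contact_force: [-0.7, 6.6, 0.9]
finger_gap: 0.517
gripper_force: 102.2
[-0.0803 -0.    ]
cur [ 0.5285 -0.2251  0.1042] yaw 107.4 row [-0.0223,-0.0000,0.0001,0.0] j7 0.31
```

```bash
python3 -m creep '[[-0.01,0,0,0],[-0.02,0,0,0],[-0.027,0,0,0],[-0.027,0,0,0],[-0.027,0,0,0]]'; python3 -m creep '[[0.05,0,-0.002,0],[0.1,0,-0.002,0],[0.15,0,-0.002,0],[0.2,0,-0.002,0],[0.25,0,-0.01,0],[0.25,0,-0.05,0],[0.25,0,-0.09,0],[0.25,0,-0.09,0]]'
python3 - <<'E'
from h import *
s,e,R=st();print(inC(e)); to(.47,.34,.2,104.7)
p=cam("scene"); cv2.imwrite("pics/s5.png",cv2.resize(p["color"][90:230,260:420,::-1],None,fx=4.2,fy=4.2,interpolation=cv2.INTER_CUBIC))
for n in("scene","wrist"):
  p=cam(n)
  for k in("wedge_1","flap"): print(n,k,[(round(d["score"],2),np.round(d["extent"])) for d in boxes_of(p,k)])
E
```

```text
time: 48.95
ee_pos: [0.5352, -0.2507, 0.1027]
tool_rot: [-0.002, 0.592, 0.806, 0.0]
contact_force: [-0.2, 4.2, -4.9]
finger_gap: 0.514
gripper_force: 102.3
time: 49.75
ee_pos: [0.4666, -0.0132, 0.1998]
tool_rot: [0.006, 0.592, 0.806, 0.003]
contact_force: [-0.2, -0.8, -0.7]
finger_gap: 0.517
gripper_force: 103.0
[-0.301   0.0038]
cur [ 0.4666 -0.0132  0.1998] yaw 107.4 row [0.3360,0.1089,-0.0012,2.7] j7 0.05
scene wedge_1 [(0.21, array([275., 178., 290., 194.]))]
scene flap [(0.6, array([381., 174., 400., 190.]))]
wrist wedge_1 []
wrist flap []
```

View pics/s5.png

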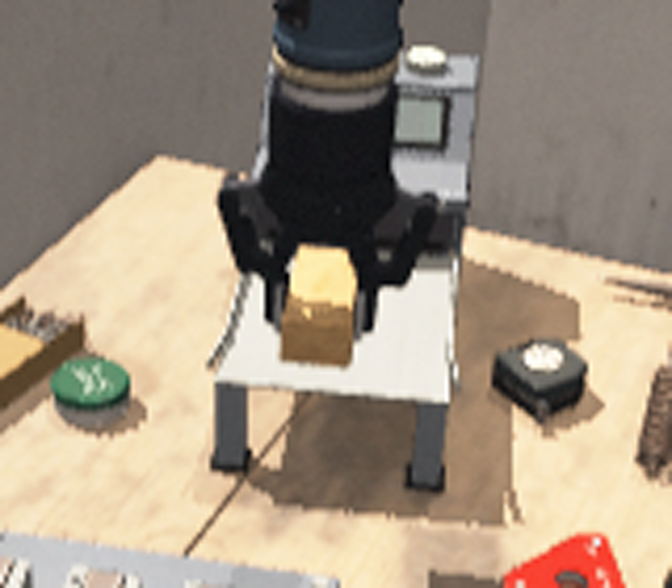

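The shelf looks empty. I'll carry the block back towards the bench spot and look at the flap with a clear view before laying it down.

```bash
python3 -m creep '[[0.336,0.109,0,2.7],[0.336,0.109,0,2.7],[0.336,0.109,0,2.7],[0.336,0.109,0,2.7],[0.336,0.109,0,2.7],[0.336,0.109,0,2.7],[0.336,0.109,0,2.7],[0.336,0.109,0,2.7],[0.336,0.109,0,2.7],[0.336,0.109,0,2.7]]'
python3 - <<'E'
from h import *
to(.465,.36,.0105,104.7)
p=cam("scene"); cv2.imwrite("pics/s6.png",cv2.resize(p["color"][90:230,290:420,::-1],None,fx=4.2,fy=4.2,interpolation=cv2.INTER_CUBIC))
for k in("wedge_1","flap","sill"): print(k,[(round(d["score"],2),np.round(d["extent"])) for d in boxes_of(p,k)])
t=cam("top")
for k in("spanner_13","grease_tin","tape_measure"): print(k,[onz(t,d["pixel"],0) for d in spot_point(t,k)[:1]])
E
```

```text
time: 51.1
ee_pos: [0.4655, 0.339, 0.1933]
tool_rot: [0.0, 0.611, 0.791, -0.001]
contact_force: [0.1, -0.6, -0.1]
finger_gap: 0.52
gripper_force: 102.9
cur [0.4655 0.339  0.1933] yaw 104.6 row [0.0208,0.0051,0.1827,-0.1] j7 -0.77
wedge_1 []
flap [(0.75, array([321., 138., 369., 152.])), (0.73, array([233., 218., 340., 284.]))]
sill [(0.84, array([309., 101., 375., 206.]))]
spanner_13 [array([0.58747065, 0.41087021, 0.        ])]
grease_tin [array([ 0.70121388, -0.09257846,  0.        ])]
tape_measure [array([ 0.37346158, -0.27400226,  0.        ])]
```

View pics/s6.png

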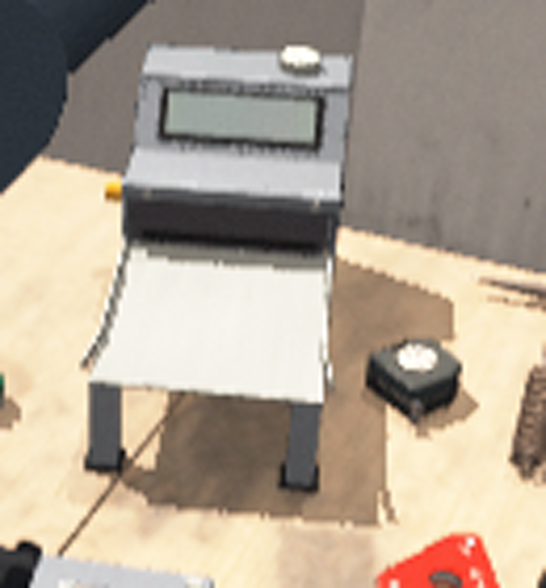

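The shelf is empty and the flap panel (crop 130–335, 200–245) looks closed. I'll lay the block down, retreat, and compare the flap region with the first picture.

```bash
python3 -m creep '[[0.021,0.005,0.05,0],[0.021,0.005,0.1,0],[0.021,0.005,0.14,0],[0.021,0.005,0.165,0],[0.021,0.005,0.175,0],[0.021,0.005,0.175,0],[0.021,0.005,0.175,0]]'
python3 - <<'E'
from h import *
to(.465,.36,.0105)
a=cv2.imread("pics/scene0.png")[130:160,310:380].astype(int);b=cam("scene")["color"][130:160,310:380,::-1].astype(int)
d=abs(a-b).max(2);print("flap diff",d.mean(),d.max(),(d>30).sum())
E
```

```text
time: 52.2
ee_pos: [0.4656, 0.3632, 0.0208]
tool_rot: [0.0, 0.611, 0.792, 0.001]
contact_force: [-0.4, 0.3, -1.2]
finger_gap: 0.519
gripper_force: 103.0
cur [0.4656 0.3632 0.0208] yaw 104.7 row [-0.0030,-0.0014,0.0103,0.0] j7 -0.97
flap diff 39.86857142857143 211 323
```

```bash
python3 -m creep '[[0,0,0.005,0],[0,0,0.01,0],[0,0,0.01,0],[0,0,0.01,0]]'; python3 -m creep '[[0,0,0,0],[0,0,0,0],[0,0,0,0],[0,0,0,0]]' 0.75; python3 -m creep '[[0,0,-0.05,0],[0,0,-0.1,0],[0,0,-0.15,0],[0,0,-0.2,0],[0,0,-0.2,0],[0,0,-0.2,0]]'
python3 - <<'E'
from h import *
p=cam("scene")
a=cv2.imread("pics/scene0.png")[95:195,300:385];b=p["color"][95:195,300:385,::-1]
d=abs(a.astype(int)-b).max(2);r,c=np.where(d>30);print(len(r),np.percentile(r,[0,10,50,90,100])+95,np.percentile(c,[0,10,50,90,100])+300)
cv2.imwrite("pics/cmp.png",cv2.resize(np.hstack([a,b]),None,fx=4.5,fy=4.5))
w=cam("wrist")
for d in spot_point(w,"pine_block")[:1]: print(d["score"],onz(w,d["pixel"],0))
E
```

```text
time: 52.65
ee_pos: [0.4657, 0.3628, 0.0103]
tool_rot: [0.0, 0.611, 0.792, 0.001]
contact_force: [1.8, 0.1, 4.0]
finger_gap: 0.518
gripper_force: 103.4
time: 53.05
ee_pos: [0.4646, 0.362, 0.0091]
tool_rot: [-0.0, 0.611, 0.792, -0.0]
contact_force: [0.6, -1.1, -0.5]
finger_gap: 0.749
gripper_force: 0.0
time: 53.65
ee_pos: [0.4651, 0.3625, 0.2105]
tool_rot: [0.001, 0.611, 0.792, 0.001]
contact_force: [0.1, -1.1, -0.7]
finger_gap: 0.75
gripper_force: 0.0
53 [ 95.  95.  97. 101. 147.] [300. 300. 303. 307. 325.]
0.6 [0.46665757 0.34022621 0.        ]
```

View pics/cmp.png

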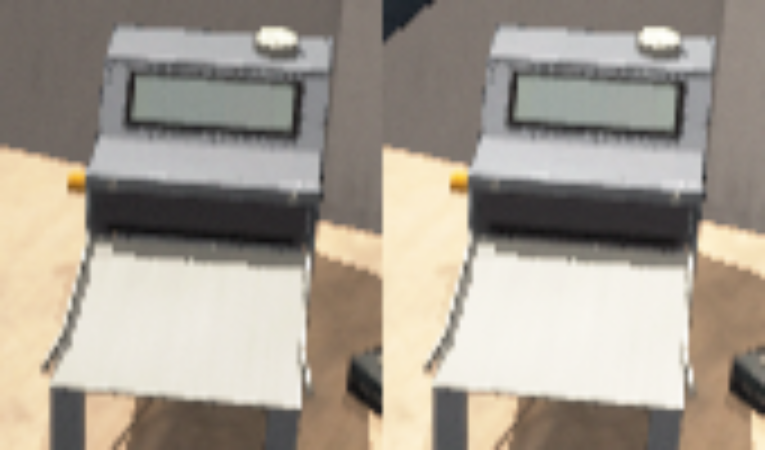

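The two pictures match at the flap: it is shut, the shelf is empty, and the block lies on the bench. I'm handing in.

```bash
python3 -m creep '[[0,0,0,0],[0,0,0,0],[0,0,0,0]]' >/dev/null; python3 -c "
from plant import close_job; print(close_job())"
```

```text
the job is handed in; nothing more can be done
None
```

I knocked all three wedges loose with the block, drew them out and pushed them through the flap, which shut behind them; the pine block is back on the bench and the job is handed in, but the hand-in call returned no verdict.

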